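# Stack the tea cases on the sloping stand

## Task

Stack two of the tea cases on the sloping wooden stand: the red case flat on the slope, then the green tin flat on top of it, each in the middle of the stand's width and pushed back so that a short end is flush against the backstop. Set each one down gently on its slant, neither dropping it nor letting it flop over, and let go. Leave the blue tin and the two cups where they are.

Things in the scene. Friction and masses are not known exactly. Their poses are not given: they have to be found in the camera images.
- slope: Sloping seat of the fixed stand. Origin: mid-width on the line where floor and backstop meet, 36 mm above the table. x runs up the floor, away from backstop and robot, 30 degrees above level; y along the width; z up the backstop's face, square to the floor. Floor 95 mm long (x) and 120 wide; backstop 75 mm high (z), 120 wide; boards 10 mm thick. No side walls, no lip.
- stand: Light wooden display stand that carries the seat, fixed, left of centre, turned differently each time; 135 mm long (x), 120 wide (y). Its backstop, at the low end nearer the robot, leans 30 degrees back towards the robot. Four legs under the floor board. Origin on the table, seat origin 45 mm from it towards the robot; x level, away from the robot.
- red_case: Red tea case with a brass-coloured label on top, rectangular, 80 mm long (x), 56 mm wide (y), 44 mm high (z), about 0.15 to 0.3 kg, flat top and bottom, loose, lying flat on the table at the start, symmetrical for handling. Origin at the centre of its underside, z up. 
- green_tin: Green tea tin with a white label on top, rectangular, 70 mm long (x), 50 mm wide (y), 36 mm high (z), about 0.1 to 0.2 kg, flat top and bottom, loose, lying flat on the table at the start. Origin at the centre of its underside, z up. 
- blue_tin: Blue tea tin, the same size and shape as the green one (70 x 50 x 36 mm), loose; not part of the job, leave it alone. It, the green tin and the red case swap places from one start to the next. Origin at the centre of its underside, z up. 
- cup_a: White tea cup, loose bystander, 52 mm across, 38 mm high. Origin at the centre of its underside, z up. 
- cup_b: Blue ceramic tea cup, loose bystander, 52 mm across, 38 mm high. Origin at the centre of its underside, z up. 
Not all that is in view belongs to the job. There is more than one size of the red_case; the job needs the smallest.

How it is judged:
By the outcome, as a careful person would: the job done as asked, in the order asked, and still so for the second after the job is handed in, with the robot touching nothing.
It also fails if it takes over 58 s, if anything falls off the work surface, if the arm or the gripper's body presses on something with over 40 N, if the wrist force passes 120 N, or if a joint passes its speed limit or range.

## Robot

A 6-joint arm with a two-finger parallel gripper is mounted at the origin on the work surface. World frame = base frame: x ahead of the robot, y to its left, z up, the work surface at z = 0. Lengths are in m, angles in rad, forces in N, time in s.
With the tool pointing down it reaches from about 0.25 to 0.8 m from the base axis. Payload 8.5 kg.
Tool frame: the origin (TCP) lies on the centre line of the jaws, within the pads' length; the fingertips stand 25 mm ahead of it and the grasp point (between the pads) lies 6 mm ahead of it; z points along the fingers, y is the direction in which the jaws open and shut (so a half turn about z gives the same grasp; the last joint's range is limited). The gripper opens to 85 mm and grips with 20 to 120 N. Pads are 22 mm wide; open, the fingers measure 114 mm over their backs; the gripper's body (76 mm by 85 mm) begins 54 mm behind the grasp point. The pads swing forward as they close: fully open they stand 13 mm farther back than shut.
Start: joints at [0, 0.238, -0.013, 1.319, 0, 1.571], TCP at [0.525, -0, 0.256] pointing down, gripper open.
Joint ranges: [-2.66, 2.66], [-1.03, 1.9], [-1.14, 1.46], [-1.82, 2.27], [-1.45, 1.34], [-3.14, 3.14]. Speed limits (rad/s): [2.22, 2.22, 2.79, 3.14, 3.14, 3.14].

## Interface

Orientations are given as a unit quaternion [w, x, y, z].
In Python, from plant import sensors, eyes, hand_in, finder gives the robot as it stands. The module is installed in compiled form; this text tells all that it offers.
- The arm moves only by the shell command python3 -m creep 'ROWS' [FORCE]. ROWS is a JSON object of lists of equal length, an entry for each row: "delta_rot": the turn, a rotation vector about the tool's x, y, z in degrees, a list of three; "xyz": the shift along the tool's x, y, z in m, a list of three; "fingers": the opening, from 0 (shut) to 1 (fully open). A call has 1 to 12 rows; each row is the pose to reach, as a shift and turn from the pose commanded when the call began, along the tool's axes at that moment; what a row does not reach only later rows make up. A row lasts 1/12 s, in which the tool goes at most 41.7 mm and 7.16 degrees, less where a joint would pass 70% of its speed; a pose out of reach is approached as far as the arm can. A call with a gripper value outside its range is refused whole. The fingers move at their own pace and stop on an object; FORCE is the grip in N (left out, the last holds). Time passes only in rows, so rows that repeat a pose let the fingers close. It gives the time, the measured TCP pose, the force and the opening at its end, in the units of the state.
- sensors.state(): the state, without advancing time (a new reading comes with each control period).
- eyes.snapshot(name): name is "scene" or "side" or "wrist"; returns a dict with "color" (384x512x3 uint8, red, green, blue), "intrinsics" (3x3 intrinsics, pixels), "eye" and "orientation" of the camera in the world. Camera axes: x right, y up, looking along -z (the intrinsics and any distortion apply to the point x, -y, -z); pixel columns grow to the right and rows downward; lengths in m; the calibration is good to about 2 mm. A picture is of the moment at which its call begins. There is no depth.
- hand_in(): hands the job in, once; it reports no verdict.
Trained networks look in the newest picture that a camera, given by its name, has taken for a name from the list of things; names that differ only in an ending like _2 or _b are one class to them, and where a whole thing is asked for, a point or a joint stands for the part that bears it (a point fixed in the world has none). Each returns a list of dicts, best first, with "conf" (0 to 1); they miss things now and then, are a little off and sometimes report something else, mostly with a low value. They report only what shows in the picture. A call takes as long as a camera call. They do not tell look-alikes from the thing itself.
- finder.recognise(thing, camera): "rect" ([left, top, right, bottom] in pixels, round what is visible of it).
- finder.cut_out(thing, camera): "mask" (384x512 bool, what is visible of it) and "rect" ([left, top, right, bottom] in pixels, round what is visible of it).
- finder.place_of(thing, camera): "at" ([column, row] in pixels: a listed point, or the origin of a listed thing).
The state is a dict: "clock": time; "qpos": joint angles; "qd": joint speeds; "joint_torque": joint torques, N m; "position": TCP position; "tcp_rot": TCP orientation; "ft_force": force on the tool from outside, world axes, zero at the start; "moment": the same for the moment, N m; "grip_width": finger opening in m.
Only numpy, scipy, OpenCV 4.12 (cv2) and the standard library are available. Lean on these libraries where they do the work, as an engineer would, in place of code of your own. Each camera call takes 0.05 s, during which the arm holds its last target. There are 200 camera calls.

## Working session

There is one attempt and no reset: what is moved stays moved. The work goes in short steps, Python scripts to look and compute and a shell command to move; the robot and the scene stay as the last step left them, time stands still between calls to the robot, and variables do not carry over. Pictures are saved under pics/ and viewed, on a budget of 10 in all, crops included, one or two more only if the job needs it, and the job is handed in when it is done.

```bash
mkdir -p pics
cat > h.py <<'E'
import numpy as np, cv2
from scipy.spatial.transform import Rotation as R
from plant import sensors, eyes, finder
def rot(q): return R.from_quat([q[1],q[2],q[3],q[0]])
def ray(s,uv):
    K=np.array(s["intrinsics"]); p=np.linalg.inv(K)@[uv[0],uv[1],1]
    d=rot(s["orientation"]).apply([p[0],-p[1],-p[2]]); return np.array(s["eye"]),d
def onz(s,uv,z):
    e,d=ray(s,uv); return e+d*(z-e[2])/d[2]
def proj(s,P):
    c=rot(s["orientation"]).inv().apply(np.atleast_2d(P)-np.array(s["eye"])); c=c*[1,-1,-1]
    p=c@np.array(s["intrinsics"]).T; return p[:,:2]/p[:,2:]
E
python3 - <<'E'
from h import *
ims=[]
for c in ["scene","side","wrist"]:
    s=eyes.snapshot(c); ims.append(s["color"]); cv2.imwrite(f"pics/{c}0.png",s["color"][:,:,::-1])
    print(c,np.round(s["eye"],3),np.round(s["orientation"],3),{k:v for k,v in s.items() if k not in("color","eye","orientation")})
    for t in ["red_case","green_tin","blue_tin","cup_a","stand","slope"]:
        r=finder.recognise(t,c); p=finder.place_of(t,c)
        print(t,[(np.round(x["rect"]).tolist(),round(x["conf"],2)) for x in r],[(np.round(x["at"],1).tolist(),round(x["conf"],2)) for x in p])
print(sensors.state()["clock"])
E
```

```text
scene [ 1.11  -0.354  0.573] [0.739 0.372 0.243 0.506] {'intrinsics': array([[387.93705179,   0.        , 257.84949407],
       [  0.        , 387.93705179, 192.42590557],
       [  0.        ,   0.        ,   1.        ]])}
red_case [([141.0, 154.0, 184.0, 194.0], 0.92), ([74.0, 180.0, 136.0, 226.0], 0.83), ([164.0, 193.0, 190.0, 230.0], 0.75)] [([109.6, 209.0], 0.98), ([167.0, 184.8], 0.81), ([179.5, 219.4], 0.59)]
green_tin [([232.0, 241.0, 270.0, 283.0], 0.82)] [([249.2, 268.6], 0.69)]
blue_tin [([255.0, 181.0, 290.0, 211.0], 0.55), ([164.0, 191.0, 189.0, 231.0], 0.25)] [([269.7, 197.6], 0.59)]
cup_a [([153.0, 249.0, 179.0, 276.0], 0.95), ([308.0, 224.0, 328.0, 251.0], 0.6)] [([321.4, 243.6], 0.86), ([166.7, 273.5], 0.74)]
stand [([346.0, 148.0, 426.0, 237.0], 0.56)] [([268.1, 198.6], 0.64), ([387.1, 207.7], 0.6)]
slope [([346.0, 151.0, 422.0, 206.0], 0.89), ([150.0, 247.0, 178.0, 279.0], 0.45)] [([374.3, 185.9], 0.55)]
side [ 0.46  -0.65   0.697] [ 0.934  0.357 -0.001 -0.012] {'intrinsics': array([[389.83101184,   0.        , 251.90516557],
       [  0.        , 389.83101184, 19
[... 619 characters left out ...]
6.0, 94.0, 314.0, 145.0], 0.73)] []
wrist [0.525 0.072 0.374] [ 0.99  -0.142  0.     0.001] {'intrinsics': array([[283.52752852,   0.        , 250.70342402],
       [  0.        , 283.52752852, 193.33924133],
       [  0.        ,   0.        ,   1.        ]])}
red_case [([65.0, 354.0, 101.0, 384.0], 0.78), ([169.0, 311.0, 228.0, 341.0], 0.67)] [([199.5, 328.3], 0.65)]
green_tin [([298.0, 258.0, 351.0, 306.0], 0.94)] [([323.6, 273.0], 0.56)]
blue_tin [([158.0, 167.0, 225.0, 230.0], 0.76)] [([193.1, 194.2], 0.9)]
cup_a [([303.0, 165.0, 346.0, 205.0], 0.66)] [([314.8, 175.8], 0.61)]
stand [([212.0, 0.0, 374.0, 72.0], 0.6)] []
slope [([214.0, 0.0, 372.0, 70.0], 0.6)] [([260.0, 3.4], 0.73)]
1.95
```

View pics/scene0.png

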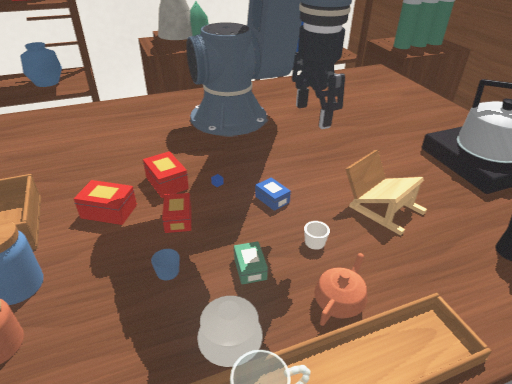

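View pics/side0.png

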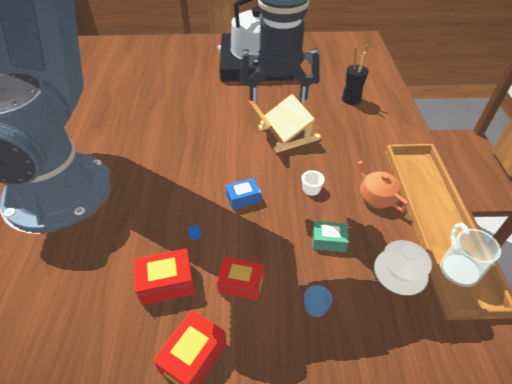

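Three reds could be taken for the red case: side (163,277) big, side (190,350) big, and side (241,279), smaller with a darker brass label (scene (177,212)). I choose the last and will check it by size. The green tin is at side (330,237) and scene (250,262). The stand is at side (288,125).

```bash
cat > fit.py <<'E'
from h import *
from scipy.optimize import minimize
import pickle
C=np.array([[a,b,c] for a in(-.5,.5) for b in(-.5,.5) for c in(0,1)])
def corners(p,d):
    return R.from_euler('z',p[2]).apply(C*d)+[p[0],p[1],0]
def colmask(im,col):
    h=cv2.cvtColor(im,cv2.COLOR_RGB2HSV).astype(int);H,S,V=h[...,0],h[...,1],h[...,2]
    if col=='red': m=((H<5)|(H>174))&(S>170)&(V>60)
    if col=='green': m=(H>60)&(H<95)&(S>90)
    if col=='blue': m=(H>100)&(H<125)&(S>150)
    return m.astype(np.uint8)
def blob(im,col,uv):
    m=cv2.morphologyEx(colmask(im,col),cv2.MORPH_CLOSE,np.ones((3,3)))
    n,l,st,ce=cv2.connectedComponentsWithStats(m)
    ok=[i for i in range(1,n) if st[i,4]>80]
    i=min(ok,key=lambda i:np.hypot(*(ce[i]-uv)))
    c,_=cv2.findContours((l==i).astype(np.uint8),cv2.RETR_EXTERNAL,cv2.CHAIN_APPROX_NONE)
    o=np.zeros(m.shape,np.uint8);cv2.fillPoly(o,[cv2.convexHull(np.vstack(c))],1);return o
def fitbox(views,d,x0):
    def cost(p):
        t=0
        for s,m in views:
            q=cv2.convexHull(np.float32(proj(s,corners(p,d))))
            o=np.zeros((384*4,512*4),np.uint8);cv2.fillPoly(o,[np.int32(np.round((q+.5)*4))],1)
            M=cv2.resize(m,None,fx=4,fy=4,interpolation=0)
            t+=1-(o&M).sum()/(o|M).sum()
        return t/len(views)
    best=None
    for yaw in np.radians(np.arange(-90,90,30)):
        r=minimize(cost,[*x0,yaw],method='Nelder-Mead',options=dict(initial_simplex=np.array([x0[0],x0[1],yaw])+np.array([[0,0,0],[.01,0,0],[0,.01,0],[0,0,.25]]),xatol=2e-4,fatol=1e-4,maxiter=120))
        if best is None or r.fun<best.fun: best=r
    return best
E
python3 - <<'E'
from fit import *
S={c:eyes.snapshot(c) for c in("scene","side","wrist")}
pickle.dump(S,open("S0.pkl","wb"))
for n,col,d,us,uc in[("red",'red',(.08,.056,.044),(241,279),(177,212)),("redA",'red',(.08,.056,.044),(163,277),(165,172)),("green",'green',(.07,.05,.036),(330,237),(250,262)),("blue",'blue',(.07,.05,.036),(242,194),(272,195))]:
    v=[(S["side"],blob(S["side"]["color"],col,us)),(S["scene"],blob(S["scene"]["color"],col,uc))]
    x0=onz(S["side"],us,d[2]*.6)[:2]
    print(n,"x0",x0.round(3),"scene",onz(S["scene"],uc,d[2]*.6)[:2].round(3),[int(m.sum()) for _,m in v])
    for k in ([1,1.15,1.3] if n[:3]=="red" else [1]):
        r=fitbox(v,np.array(d)*k,x0); print("  ",k,r.x[:2].round(4),np.degrees(r.x[2]).round(1),"1-iou",round(r.fun,3))
for c in("wrist",): pass
a=cv2.resize(S["scene"]["color"][140:240,335:435],(400,400),interpolation=cv2.INTER_CUBIC)
b=cv2.resize(S["side"]["color"][85:165,240:320],(400,400),interpolation=cv2.INTER_CUBIC)
c=cv2.resize(S["side"]["color"][240:310,130:270],(400,200),interpolation=cv2.INTER_CUBIC)
d=cv2.resize(S["scene"]["color"][150:240,70:200],(400,200),interpolation=cv2.INTER_CUBIC)
cv2.imwrite("pics/crop1.png",np.vstack([np.hstack([a,b]),np.hstack([c,d])])[:,:,::-1])
E
```

```text
red x0 [ 0.444 -0.27 ] scene [ 0.449 -0.268] [1582, 2680]
   1 [ 0.4419 -0.2652] -13.7 1-iou 0.333
   1.15 [ 0.4359 -0.2697] -9.1 1-iou 0.395
   1.3 [ 0.4285 -0.2723] -10.4 1-iou 0.444
redA x0 [ 0.292 -0.261] scene [ 0.286 -0.263] [2714, 2680]
   1 [ 0.2904 -0.26  ] 43.1 1-iou 0.511
   1.15 [ 0.2937 -0.2627] 13.7 1-iou 0.369
   1.3 [ 0.2951 -0.2608] 12.7 1-iou 0.256
green x0 [ 0.632 -0.173] scene [ 0.637 -0.17 ] [912, 291]
   1 [ 0.632  -0.1674] -12.1 1-iou 0.426Traceback (most recent call last):
  File "<stdin>", line 5, in <module>
  File "fit.py", line 17, in blob
    i=min(ok,key=lambda i:np.hypot(*(ce[i]-uv)))
ValueError: min() iterable argument is empty
```

Run:
```python
from fit import *
import fit
S=pickle.load(open("S0.pkl","rb"))
def cm(im,col):
    h=cv2.cvtColor(im,cv2.COLOR_RGB2HSV).astype(int);H,Sa,V=h[...,0],h[...,1],h[...,2]
    if col=='red': m=((H<5)|(H>174))&(Sa>170)&(V>60)
    if col=='green': m=(H>50)&(H<100)&(Sa>60)
    if col=='blue': m=(H>95)&(H<130)&(Sa>110)
    return m.astype(np.uint8)
fit.colmask=cm
def lim(s,col,rect):
    im=s["color"].copy();l,t,r,b=rect;o=np.zeros_like(im);o[t:b,l:r]=im[t:b,l:r];m=cm(o,col)
    c,_=cv2.findContours(cv2.morphologyEx(m,cv2.MORPH_OPEN,np.ones((2,2),np.uint8)),cv2.RETR_EXTERNAL,cv2.CHAIN_APPROX_NONE)
    q=np.zeros(m.shape,np.uint8);cv2.fillPoly(q,[cv2.convexHull(np.vstack(c))],1);return q
for n,col,d,rs,rc in[("red",'red',(.08,.056,.044),(214,255,270,302),(163,194,194,234)),("redA",'red',(.08,.056,.044),(130,247,198,306),None),("green",'green',(.07,.05,.036),(308,218,354,254),(230,238,272,286)),("blue",'blue',(.07,.05,.036),(220,175,266,214),(250,177,294,213))]:
    v=[(S["side"],lim(S["side"],col,rs))]
    if rc: v.append((S["scene"],lim(S["scene"],col,rc)))
    x0=onz(S["side"],((rs[0]+rs[2])/2,(rs[1]+rs[3])/2),d[2]*.6)[:2]
    for vv in ([v,v[:1]] if rc else [v]):
      for k in ([1,1.25] if n[:3]=="red" else [1]):
        r=fitbox(vv,np.array(d)*k,x0); print(n,len(vv),k,r.x[:2].round(4),np.degrees(r.x[2]).round(1),"1-iou",round(r.fun,3))
a=cv2.resize(S["scene"]["color"][140:240,335:435],(400,400),interpolation=cv2.INTER_CUBIC)
b=cv2.resize(S["side"]["color"][85:165,240:320],(400,400),interpolation=cv2.INTER_CUBIC)
c=cv2.resize(S["side"]["color"][240:310,130:270],(400,200),interpolation=cv2.INTER_CUBIC)
d=cv2.resize(S["scene"]["color"][150:240,70:200],(400,200),interpolation=cv2.INTER_CUBIC)
cv2.imwrite("pics/crop1.png",np.vstack([np.hstack([a,b]),np.hstack([c,d])])[:,:,::-1])
```

```text
red 2 1 [ 0.444  -0.2666] -11.8 1-iou 0.062
red 2 1.25 [ 0.438  -0.2639] -4.8 1-iou 0.376
red 1 1 [ 0.4437 -0.2666] -13.0 1-iou 0.039
red 1 1.25 [ 0.4448 -0.2644] -5.4 1-iou 0.367
redA 1 1 [ 0.2882 -0.2665] 0.8 1-iou 0.37
redA 1 1.25 [ 0.2963 -0.2622] 10.8 1-iou 0.039
green 2 1 [ 0.6352 -0.1688] -9.1 1-iou 0.072
green 1 1 [ 0.6346 -0.1698] -7.8 1-iou 0.045
blue 2 1 [ 0.4501 -0.0422] 13.8 1-iou 0.124
blue 1 1 [ 0.4504 -0.0426] 14.0 1-iou 0.066
```

View pics/crop1.png

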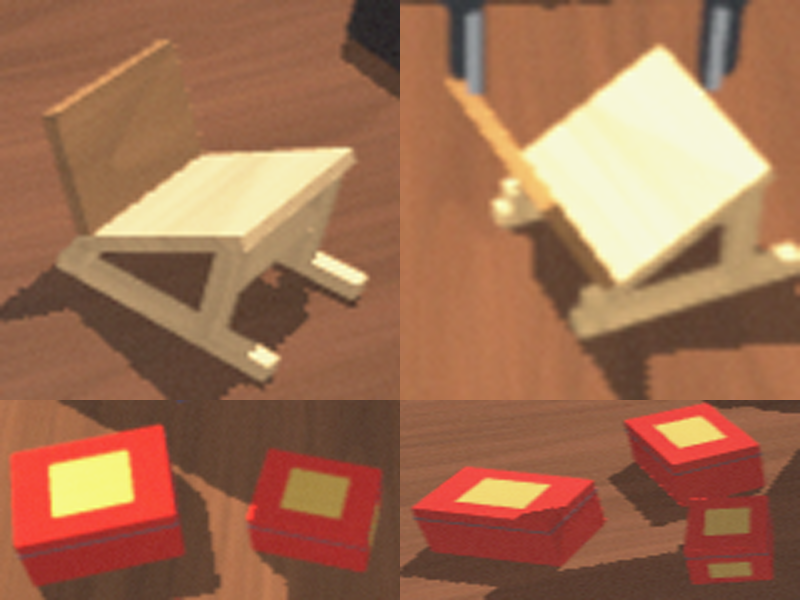

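The bottom crops show the chosen red (right in the side crop) clearly smaller than the others. Its fit matches the 80x56x44 size, while the big one fits 1.25x. The stand's floor corners are readable, so I fit the stand pose from them.

```bash
cat >> fit.py <<'E'
from scipy.optimize import least_squares
def slopeR(yaw): return R.from_euler('z',yaw)*R.from_euler('y',-np.pi/6)
def slopeP(p,P): return slopeR(p[2]).apply(np.array(P))+[p[0],p[1],.036]
E
python3 - <<'E'
from fit import *
S=pickle.load(open("S0.pkl","rb"))
sc={(0,-.06,0):(95,237),(.095,-.06,0):(243,238),(.095,.06,0):(352,150),(0,.06,0):(205,155),(0,-.06,.075):(57,118),(0,.06,.075):(172,46)}
si={(.095,.06,0):(260,47),(.095,-.06,0):(370,172),(0,-.06,0):(222,282)}
def U(v,o,k): return (np.array(v)+.5)/k-.5+o
obs=[(S["scene"],k,U(v,(335,140),4)) for k,v in sc.items()]+[(S["side"],k,U(v,(240,85),5)) for k,v in si.items()]
def res(p,o=obs): return np.concatenate([proj(s,slopeP(p,[k]))[0]-u for s,k,u in o])
for o in(obs,obs[:6],obs[6:]):
    r=least_squares(res,[.5,.2,0],args=(o,)); print(r.x[:2].round(4),np.degrees(r.x[2]).round(2)); print(r.fun.reshape(-1,2).round(1).tolist())
E
```

```text
[0.5357 0.175 ] 22.7
[[-0.6, 0.3], [0.2, -0.0], [0.4, -0.8], [-0.0, -0.1], [-0.3, -0.7], [0.2, -1.8], [0.5, 0.1], [0.7, -0.3], [0.5, 0.7]]
[0.5371 0.174 ] 22.76
[[-0.6, 0.8], [0.2, 0.5], [0.5, -0.3], [-0.0, 0.3], [-0.3, -0.3], [0.2, -1.4]]
[0.5342 0.1761] 22.37
[[0.2, -0.1], [0.0, -0.5], [-0.2, 0.5]]
```

```bash
cat >> fit.py <<'E'
def go(pos,Rt,st=None):
    "print delta in tool axes from the measured pose"
    st=st or sensors.state(); R0=rot(st["tcp_rot"]); p=np.array(st["position"])
    d=R0.inv().apply(np.array(pos)-p); w=np.degrees((R0.inv()*Rt).as_rotvec())
    print("xyz",d.round(4).tolist(),"rot",w.round(2).tolist())
def down(yaw,flip=False):
    "tool z down, tool y along box y(yaw) or its opposite"
    y=np.array([-np.sin(yaw),np.cos(yaw),0])*(-1 if flip else 1); z=np.array([0,0,-1.]); return R.from_matrix(np.c_[np.cross(y,z),y,z])
E
python3 - <<'E'
from fit import *
S=pickle.load(open("S0.pkl","rb"));s=S["side"]
st=sensors.state(); print(st["clock"],np.round(st["position"],4),rot(st["tcp_rot"]).as_matrix().round(3).tolist(),np.round(st["ft_force"],2),st["grip_width"])
for n,uv,z in[("redB corner",(225,338),.04),("redB top",(193,318),.05),("white cup",(312,183),.02),("blue cup",(318,300),.02)]: print(n,onz(s,uv,z).round(3))
y=np.radians(-12.5)
for f in(0,1): go([.444+.006*np.cos(y),-.266+.006*np.sin(y),.15],down(y,f),st)
E
```

```text
2.1 [ 0.5249 -0.      0.2563] [[0.0, 1.0, -0.0], [1.0, -0.0, -0.0], [-0.0, -0.0, -1.0]] [ 0.24 -0.3   0.67] 0.08562577813732765
redB corner [ 0.416 -0.39   0.04 ]
redB top [ 0.361 -0.357  0.05 ]
white cup [ 0.615 -0.014  0.02 ]
blue cup [ 0.588 -0.314  0.02 ]
xyz [-0.2673, -0.0751, 0.1063] rot [-0.01, -0.0, -77.5]
xyz [-0.2673, -0.0751, 0.1063] rot [-0.0, 0.01, 102.5]
```

```bash
python3 -m creep '{"delta_rot":[[0,0,-6.5],[0,0,-13],[0,0,-19.5],[0,0,-26],[0,0,-32.5],[0,0,-39]],"xyz":[[-0.022,-0.006,0.009],[-0.045,-0.0125,0.018],[-0.067,-0.019,0.027],[-0.089,-0.025,0.036],[-0.111,-0.031,0.045],[-0.134,-0.0375,0.053]],"fingers":[1,1,1,1,1,1]}' 40
python3 - <<'E'
from fit import *
st=sensors.state(); print(np.round(st["qpos"],3))
y=np.radians(-12.5)
go([.444+.006*np.cos(y),-.266+.006*np.sin(y),.15],down(y),st)
E
```

```text
clock: 2.6
position: [0.487, -0.1349, 0.2028]
tcp_rot: [-0.0, 0.428, 0.904, -0.0]
ft_force: [1.0, 0.9, 0.7]
grip_width: 0.0851
[-0.27   0.229 -0.165  1.177  0.     0.614]
xyz [-0.0789, -0.1127, 0.0528] rot [-0.0, -0.0, -38.16]
```

```bash
python3 -m creep '{"delta_rot":[[0,0,-6.5],[0,0,-13],[0,0,-19.5],[0,0,-26],[0,0,-32.5],[0,0,-38.2],[0,0,-38.2],[0,0,-38.2]],"xyz":[[-0.013,-0.018,0.009],[-0.026,-0.037,0.018],[-0.04,-0.056,0.026],[-0.053,-0.075,0.035],[-0.066,-0.094,0.044],[-0.079,-0.1125,0.053],[-0.079,-0.1125,0.053],[-0.079,-0.1125,0.053]],"fingers":[1,1,1,1,1,1,1,1]}'
python3 - <<'E'
from fit import *
st=sensors.state(); print(np.round(st["qpos"],3))
y=np.radians(-12.5)
go([.444+.006*np.cos(y),-.266+.006*np.sin(y),.15],down(y),st)
s=eyes.snapshot("wrist"); pickle.dump(s,open("w1.pkl","wb"))
im=s["color"].copy()
for q in proj(s,corners([.444,-.266,y],[.08,.056,.044])): cv2.circle(im,tuple(int(round(v)) for v in q),3,(0,255,255),-1)
cv2.imwrite("pics/w1.png",im[:,:,::-1])
E
```

```text
clock: 3.27
position: [0.4491, -0.2668, 0.1498]
tcp_rot: [-0.001, 0.113, 0.994, 0.0]
ft_force: [-0.3, -0.3, 1.0]
grip_width: 0.0853
[-0.536  0.293 -0.22   1.059  0.    -0.309]
xyz [-0.0008, -0.0003, -0.0002] rot [0.03, -0.06, -0.5]
```

View pics/w1.png

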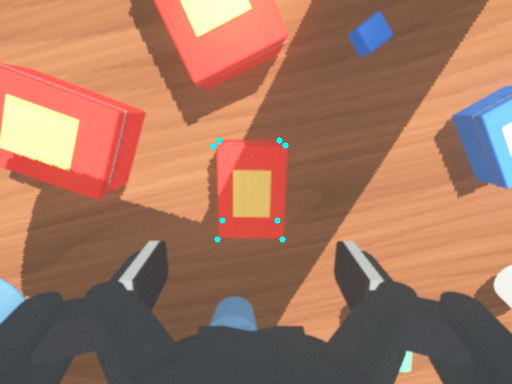

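The wrist view shows the small red case at pixels (218-287, 140-240) and the predicted corners match it. There is room on both sides for the fingers, so I go down and grip.

```bash
python3 -m creep '{"delta_rot":[[0,0,-0.5],[0,0,-0.5],[0,0,-0.5],[0,0,-0.5],[0,0,-0.5],[0,0,-0.5],[0,0,-0.5],[0,0,-0.5]],"xyz":[[-0.001,0,0.02],[-0.001,0,0.04],[-0.001,0,0.06],[-0.001,0,0.08],[-0.001,0,0.098],[-0.001,0,0.11],[-0.001,0,0.116],[-0.001,0,0.116]],"fingers":[1,1,1,1,1,1,1,1]}'
python3 -m creep '{"delta_rot":[[0,0,0],[0,0,0],[0,0,0],[0,0,0],[0,0,0],[0,0,0],[0,0,0],[0,0,0]],"xyz":[[0,0,0],[0,0,0],[0,0,0],[0,0,0],[0,0,0],[0,0,0],[0,0,0],[0,0,0]],"fingers":[0.3,0.3,0.3,0.3,0.3,0.3,0.3,0.3]}' 40
```

```text
clock: 3.98
position: [0.4506, -0.2653, 0.0336]
tcp_rot: [-0.001, 0.107, 0.994, 0.0]
ft_force: [-0.4, -0.2, -0.2]
grip_width: 0.085
clock: 4.65
position: [0.4515, -0.2667, 0.0356]
tcp_rot: [0.001, 0.107, 0.994, -0.0]
ft_force: [-0.0, 1.6, 5.6]
grip_width: 0.0556
```

```bash
python3 -m creep '{"delta_rot":[[0,0,0],[0,0,0],[0,0,0],[0,0,0],[0,0,0],[0,0,0],[0,0,0],[0,0,0]],"xyz":[[0,0,-0.004],[0,0,-0.015],[0,0,-0.035],[0,0,-0.065],[0,0,-0.095],[0,0,-0.125],[0,0,-0.15],[0,0,-0.15]],"fingers":[0.3,0.3,0.3,0.3,0.3,0.3,0.3,0.3]}'
cat >> fit.py <<'E'
SP=np.array([.5357,.175,np.radians(22.7)])
def slopeTool(): return slopeR(SP[2])*R.from_matrix(np.diag([-1.,1,-1]))
def goS(x,y,z,st=None): print("world",slopeP(SP,[[x,y,z]]).round(4)); go(slopeP(SP,[[x,y,z]])[0],slopeTool(),st)
def inS(st=None):
    st=st or sensors.state(); r=slopeR(SP[2])
    print("slope xyz mm",(r.inv().apply(np.array(st["position"])-[*SP[:2],.036])*1e3).round(1),"rot err",np.degrees((slopeTool().inv()*rot(st["tcp_rot"])).as_rotvec()).round(2),"F slope",r.inv().apply(st["ft_force"]).round(1),"grip",round(st["grip_width"],4),"t",st["clock"])
E
python3 - <<'E'
from fit import *
goS(.054,0,.115)
print(np.round(sensors.state()["qpos"],3))
E
```

```text
clock: 5.32
position: [0.4526, -0.2676, 0.1898]
tcp_rot: [0.004, 0.107, 0.994, -0.002]
ft_force: [1.4, -0.5, -1.5]
grip_width: 0.0553
world [[0.5258 0.1709 0.1626]]
xyz [0.0222, 0.444, 0.0259] rot [-9.43, -28.68, -34.12]
[-0.534  0.265 -0.151  1.147 -0.    -0.319]
```

```bash
python3 -m creep '{"delta_rot":[[-0.5,-1.5,-1.8],[-1.2,-3.7,-4.4],[-2,-6.2,-7.4],[-2.9,-8.8,-10.4],[-3.8,-11.5,-13.7],[-4.7,-14.3,-17],[-5.6,-17.1,-20.3],[-6.5,-19.9,-23.6],[-7.4,-22.6,-26.8],[-8.2,-25,-29.7],[-8.9,-27,-32.1],[-9.4,-28.7,-34.1]],"xyz":[[0.001,0.022,0],[0.003,0.055,0],[0.005,0.092,0],[0.007,0.13,0],[0.009,0.17,0],[0.011,0.212,0],[0.013,0.254,0],[0.015,0.296,0],[0.017,0.336,0],[0.019,0.375,0.003],[0.021,0.41,0.01],[0.022,0.44,0.018]],"fingers":[0.3,0.3,0.3,0.3,0.3,0.3,0.3,0.3,0.3,0.3,0.3,0.3]}'
python3 -m creep '{"delta_rot":[[0,0,0],[0,0,0]],"xyz":[[0,0,0],[0,0,0]],"fingers":[0.3,0.3]}'
python3 - <<'E'
from fit import *
st=sensors.state(); inS(st); goS(.054,0,.115,st)
s=eyes.snapshot("scene"); w=eyes.snapshot("side"); S2=dict(scene=s,side=w); pickle.dump(S2,open("S1.pkl","wb"))
a=cv2.resize(s["color"][90:240,310:460],(400,400),interpolation=cv2.INTER_CUBIC)
b=cv2.resize(w["color"][30:180,220:370],(400,400),interpolation=cv2.INTER_CUBIC)
cv2.imwrite("pics/p1.png",np.hstack([a,b])[:,:,::-1])
E
```

```text
clock: 6.32
position: [0.5221, 0.1704, 0.1663]
tcp_rot: [0.252, -0.191, 0.947, 0.054]
ft_force: [0.9, -0.3, -2.5]
grip_width: 0.0554
clock: 6.48
position: [0.5214, 0.1692, 0.1648]
tcp_rot: [0.25, -0.191, 0.948, 0.053]
ft_force: [-0.2, -0.1, -2.9]
grip_width: 0.0556
slope xyz mm [ 51.    0.2 119.3] rot err [-0.38  0.43  0.06] F slope [-1.7 -0.  -2.4] grip 0.0556 t 6.4833
world [[0.5258 0.1709 0.1626]]
xyz [-0.003, -0.0002, 0.0043] rot [0.38, -0.43, -0.06]
```

View pics/p1.png

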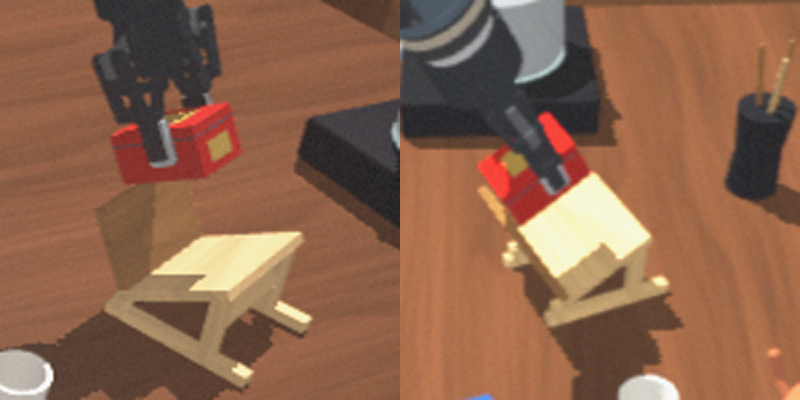

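The case hangs at scene crop (175,150), its long edge parallel to the floor board and above the seat, clear of the backstop. I lower it, slowing near contact.

```bash
python3 -m creep '{"delta_rot":[[0.4,-0.4,0],[0.4,-0.4,0],[0.4,-0.4,0],[0.4,-0.4,0],[0.4,-0.4,0],[0.4,-0.4,0],[0.4,-0.4,0],[0.4,-0.4,0],[0.4,-0.4,0],[0.4,-0.4,0]],"xyz":[[-0.003,0,0.004],[-0.003,0,0.014],[-0.003,0,0.026],[-0.003,0,0.038],[-0.003,0,0.05],[-0.003,0,0.06],[-0.003,0,0.068],[-0.003,0,0.073],[-0.003,0,0.076],[-0.003,0,0.076]],"fingers":[0.3,0.3,0.3,0.3,0.3,0.3,0.3,0.3,0.3,0.3]}'
python3 - <<'E'
from fit import *
inS()
E
```

```text
clock: 7.42
position: [0.5601, 0.1839, 0.1013]
tcp_rot: [0.255, -0.188, 0.947, 0.051]
ft_force: [-0.3, -0.0, -2.1]
grip_width: 0.0554
slope xyz mm [55.1 -1.2 43.6] rot err [ 0.12 -0.1   0.2 ] F slope [-1.3  0.1 -1.7] grip 0.0554 t 7.4167
```

```bash
python3 -m creep '{"delta_rot":[[0,0,0],[0,0,0],[0,0,0],[0,0,0],[0,0,0],[0,0,0],[0,0,0]],"xyz":[[0,0.0005,0.0015],[0,0.001,0.003],[0,0.001,0.0045],[0,0.001,0.0055],[0,0.001,0.0065],[0,0.001,0.007],[0,0.001,0.007]],"fingers":[0.3,0.3,0.3,0.3,0.3,0.3,0.3]}'
python3 -c "
from fit import *
inS()"
python3 -m creep '{"delta_rot":[[0,0,0],[0,0,0],[0,0,0]],"xyz":[[0,0,0.001],[0,0,0.0015],[0,0,0.0015]],"fingers":[0.3,0.3,0.3]}'
python3 -c "
from fit import *
inS()"
```

```text
clock: 8.0
position: [0.5628, 0.1864, 0.0957]
tcp_rot: [0.255, -0.188, 0.947, 0.051]
ft_force: [0.1, 0.0, -2.4]
grip_width: 0.0555
slope xyz mm [55.3  0.  37. ] rot err [ 0.11 -0.13  0.18] F slope [-1.1  0.  -2.1] grip 0.0555 t 8.0
clock: 8.25
position: [0.5636, 0.1866, 0.0946]
tcp_rot: [0.255, -0.188, 0.947, 0.051]
ft_force: [-1.9, 0.5, -0.1]
grip_width: 0.0558
slope xyz mm [55.5 -0.  35.6] rot err [ 0.11 -0.15  0.18] F slope [-1.3  1.2  0.7] grip 0.0558 t 8.25
```

```bash
python3 -m creep '{"delta_rot":[[0,0,0],[0,0,0],[0,0,0],[0,0,0],[0,0,0],[0,0,0]],"xyz":[[0.0015,0,0],[0.003,0,0],[0.0045,0,0],[0.006,0,0],[0.007,0,0],[0.007,0,0]],"fingers":[0.3,0.3,0.3,0.3,0.3,0.3]}'
python3 -c "
from fit import *
inS()"
python3 -m creep '{"delta_rot":[[0,0,0],[0,0,0],[0,0,0]],"xyz":[[0.001,0,0],[0.0015,0,0],[0.0015,0,0]],"fingers":[0.3,0.3,0.3]}'
python3 -c "
from fit import *
inS()"
```

```text
clock: 8.75
position: [0.5581, 0.1843, 0.0911]
tcp_rot: [0.255, -0.188, 0.947, 0.051]
ft_force: [-0.1, 0.8, 3.4]
grip_width: 0.0554
slope xyz mm [48.6 -0.  35.6] rot err [ 0.12 -0.17  0.18] F slope [1.8 0.8 2.8] grip 0.0554 t 8.75
clock: 9.0
position: [0.558, 0.1843, 0.0911]
tcp_rot: [0.256, -0.188, 0.947, 0.051]
ft_force: [5.2, 1.6, 3.9]
grip_width: 0.0556
slope xyz mm [48.5 -0.  35.7] rot err [ 0.11 -0.29  0.17] F slope [ 6.6 -0.5  0.7] grip 0.0556 t 9.0
```

```bash
python3 -m creep '{"delta_rot":[[0,0,0],[0,0,0],[0,0,0],[0,0,0]],"xyz":[[0.001,0,0.0005],[0.0015,0,0.001],[0.0015,0,0.001],[0.0015,0,0.001]],"fingers":[0.3,0.3,0.3,0.3]}'
python3 - <<'E'
from fit import *
inS()
s=eyes.snapshot("scene"); w=eyes.snapshot("side"); pickle.dump(dict(scene=s,side=w),open("S2.pkl","wb"))
a=cv2.resize(s["color"][120:240,330:450],(400,400),interpolation=cv2.INTER_CUBIC)
b=cv2.resize(w["color"][60:180,220:340],(400,400),interpolation=cv2.INTER_CUBIC)
cv2.imwrite("pics/p2.png",np.hstack([a,b])[:,:,::-1])
E
```

```text
clock: 9.33
position: [0.558, 0.1844, 0.091]
tcp_rot: [0.258, -0.188, 0.946, 0.051]
ft_force: [-1.3, 1.1, 16.0]
grip_width: 0.0555
slope xyz mm [48.4  0.  35.5] rot err [ 0.11 -0.45  0.16] F slope [ 7.3  1.5 14.2] grip 0.0555 t 9.3333
```

View pics/p2.png

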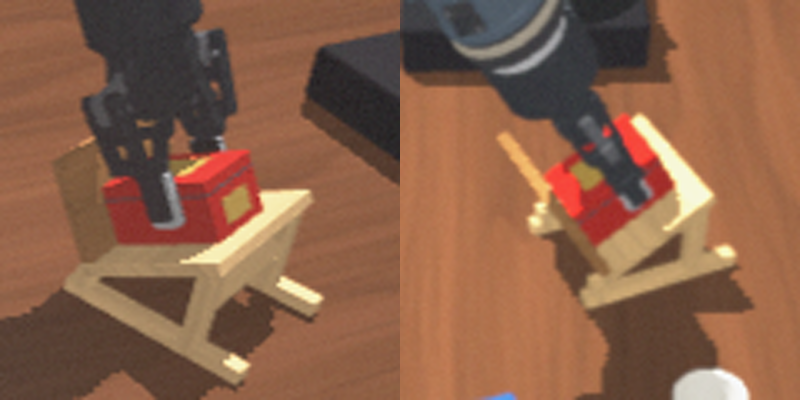

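The case sits flat on the floor board against the backstop, mid-width, with contact force on both faces. I ease the preload and let go.

```bash
python3 -m creep '{"delta_rot":[[0,0,0],[0,0,0],[0,0,0],[0,0,0],[0,0,0],[0,0,0],[0,0,0],[0,0,0]],"xyz":[[-0.001,0,-0.0005],[-0.001,0,-0.001],[-0.001,0,-0.001],[-0.001,0,-0.001],[-0.001,0,-0.001],[-0.001,0,-0.001],[-0.001,0,-0.001],[-0.001,0,-0.001]],"fingers":[0.3,0.3,0.8,0.9,0.95,0.95,0.95,0.95]}'
python3 -m creep '{"delta_rot":[[0,0,0],[0,0,0],[0,0,0],[0,0,0],[0,0,0],[0,0,0],[0,0,0],[0,0,0]],"xyz":[[0,0,-0.005],[0,0,-0.015],[0,0,-0.03],[0,0,-0.05],[0,0,-0.075],[0,0,-0.1],[0,0,-0.12],[0,0,-0.12]],"fingers":[0.95,0.95,0.95,0.95,0.95,0.95,0.95,0.95]}'
python3 - <<'E'
from fit import *
st=sensors.state();inS(st); print(np.round(st["qpos"],3))
s=eyes.snapshot("scene"); w=eyes.snapshot("side"); pickle.dump(dict(scene=s,side=w),open("S3.pkl","wb"))
a=cv2.resize(s["color"][120:240,330:450],(400,400),interpolation=cv2.INTER_CUBIC)
b=cv2.resize(w["color"][60:180,220:340],(400,400),interpolation=cv2.INTER_CUBIC)
cv2.imwrite("pics/p3.png",np.hstack([a,b])[:,:,::-1])
y=np.radians(-8.5)
go([.635+.004*np.cos(y),-.169+.004*np.sin(y),.16],down(y),st)
E
```

```text
clock: 10.1
position: [0.556, 0.1835, 0.0895]
tcp_rot: [0.255, -0.188, 0.947, 0.051]
ft_force: [-0.4, -0.3, -0.1]
grip_width: 0.0813
clock: 10.77
position: [0.5006, 0.1604, 0.1982]
tcp_rot: [0.258, -0.188, 0.946, 0.051]
ft_force: [0.2, 0.5, 0.3]
grip_width: 0.0808
slope xyz mm [4.820e+01 1.000e-01 1.595e+02] rot err [ 0.15 -0.46  0.17] F slope [0.5 0.4 0.1] grip 0.0808 t 10.7667
[ 0.28  -0.046 -0.654  0.433  0.056 -0.097]
xyz [0.018, -0.3578, 0.034] rot [8.19, 29.72, 30.25]
```

View pics/p3.png

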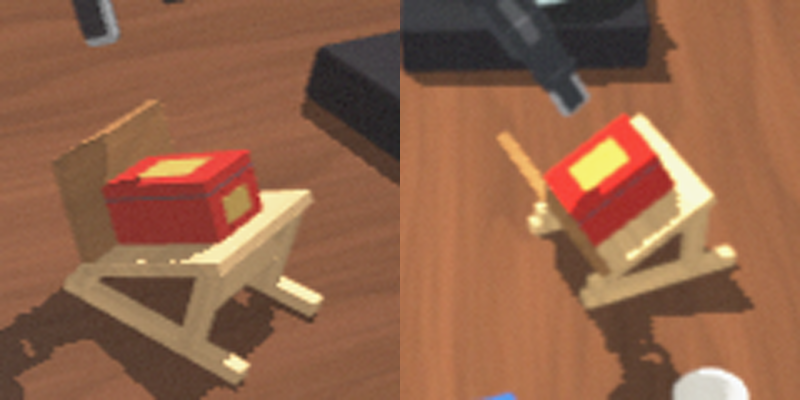

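Red rests flat and against the backstop. On to the green tin.

```bash
python3 -m creep '{"delta_rot":[[0.4,1.5,1.5],[1,3.7,3.8],[1.7,6.2,6.3],[2.4,8.9,9],[3.2,11.7,11.9],[4,14.6,14.8],[4.8,17.5,17.8],[5.6,20.4,20.8],[6.4,23.2,23.6],[7.1,25.8,26.2],[7.7,28,28.5],[8.2,29.7,30.2],[8.2,29.7,30.2]],"xyz":[[0,-0.018,0],[0,-0.045,0],[0.001,-0.075,0],[0.003,-0.107,0.002],[0.005,-0.141,0.006],[0.007,-0.176,0.01],[0.009,-0.211,0.015],[0.011,-0.246,0.02],[0.013,-0.28,0.024],[0.015,-0.311,0.028],[0.017,-0.337,0.031],[0.018,-0.358,0.034],[0.018,-0.358,0.034]],"fingers":[1,1,1,1,1,1,1,1,1,1,1,1,1]}' 2>&1 | tail -3
python3 -m creep '{"delta_rot":[[0.4,1.5,1.5],[1,3.7,3.8],[1.7,6.2,6.3],[2.4,8.9,9],[3.2,11.7,11.9],[4,14.6,14.8],[4.8,17.5,17.8],[5.6,20.4,20.8],[6.4,23.2,23.6],[7.1,25.8,26.2],[7.7,28,28.5],[8.2,29.7,30.2]],"xyz":[[0,-0.018,0],[0,-0.045,0],[0.001,-0.075,0],[0.003,-0.107,0.002],[0.005,-0.141,0.006],[0.007,-0.176,0.01],[0.009,-0.211,0.015],[0.011,-0.246,0.02],[0.013,-0.28,0.024],[0.015,-0.311,0.028],[0.017,-0.337,0.031],[0.018,-0.358,0.034]],"fingers":[1,1,1,1,1,1,1,1,1,1,1,1]}'
python3 -m creep '{"delta_rot":[[0,0,0],[0,0,0]],"xyz":[[0,0,0],[0,0,0]],"fingers":[1,1]}'
python3 - <<'E'
from fit import *
st=sensors.state();print(np.round(st["qpos"],3))
y=np.radians(-8.5)
go([.635+.004*np.cos(y),-.169+.004*np.sin(y),.04],down(y),st)
s=eyes.snapshot("wrist"); pickle.dump(s,open("w2.pkl","wb"))
im=s["color"].copy()
for q in proj(s,corners([.635,-.169,y],[.07,.05,.036])): cv2.circle(im,tuple(int(round(v)) for v in q),2,(255,0,255),-1)
cv2.imwrite("pics/w2.png",im[:,:,::-1])
# check red on slope from S3
S=pickle.load(open("S3.pkl","rb"))
def lim(s):
    h=cv2.cvtColor(s["color"],cv2.COLOR_RGB2HSV).astype(int); m=((h[...,0]<6)|(h[...,0]>172))&(h[...,1]>170)&(h[...,2]>50)
    return m
v=[]
for n,(l,t,r,b) in dict(scene=(350,150,425,205),side=(255,85,315,145)).items():
    m=np.zeros((384,512),np.uint8);m[t:b,l:r]=lim(S[n])[t:b,l:r]
    m=cv2.morphologyEx(m,cv2.MORPH_OPEN,np.ones((2,2),np.uint8));c,_=cv2.findContours(m,0,1);q=np.zeros_like(m);cv2.fillPoly(q,[cv2.convexHull(np.vstack(c))],1);v.append((S[n],q))
def cost(p,v=v):
    t=0
    for s,m in v:
        P=slopeP(SP,R.from_euler('z',p[2]).apply(C*[.08,.056,.044])+[p[0],p[1],p[3]])
        q=cv2.convexHull(np.float32(proj(s,P)));o=np.zeros((1536,2048),np.uint8);cv2.fillPoly(o,[np.int32(np.round((q+.5)*4))],1)
        M=cv2.resize(m,None,fx=4,fy=4,interpolation=0);t+=1-(o&M).sum()/(o|M).sum()
    return t/2
r=minimize(cost,[.04,0,0,0],method='Nelder-Mead',options=dict(initial_simplex=np.array([.04,0,0,0])+np.array([[0,0,0,0],[.005,0,0,0],[0,.005,0,0],[0,0,.1,0],[0,0,0,.004]]),maxiter=200))
print("red on slope x,y mm",(r.x[:2]*1e3).round(1),"yaw",np.degrees(r.x[2]).round(1),"z",(r.x[3]*1e3).round(1),r.fun.round(3))
E
```

```text
invalid input
clock: 11.87
position: [0.6395, -0.1716, 0.1526]
tcp_rot: [-0.005, 0.075, 0.997, -0.001]
ft_force: [0.6, 0.3, 0.1]
grip_width: 0.0858
clock: 12.03
position: [0.6391, -0.1703, 0.1524]
tcp_rot: [-0.004, 0.074, 0.997, -0.001]
ft_force: [-0.3, 0.9, -0.7]
grip_width: 0.0854
[-0.259  0.522  0.157  1.213 -0.003 -0.111]
xyz [-0.0007, 0.0009, 0.1124] rot [-0.11, -0.46, -0.0]
red on slope x,y mm [39.3  1.8] yaw -1.1 z -1.8 0.075
```

View pics/w2.png

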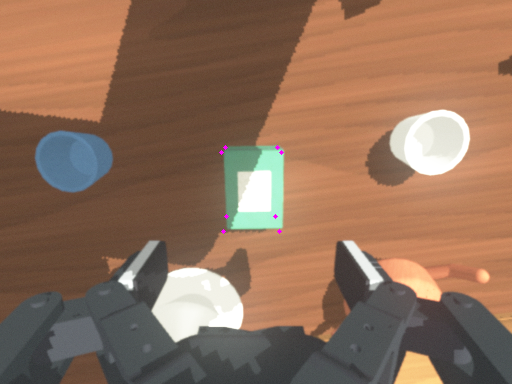

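The green tin is at pixels (225-284, 147-231), about 2 mm to the right (+y) of the prediction. The cups and saucer are clear of the fingers. I correct by 2 mm, go down and grip.

```bash
python3 -m creep '{"delta_rot":[[0,-0.4,0],[0,-0.4,0],[0,-0.4,0],[0,-0.4,0],[0,-0.4,0],[0,-0.4,0],[0,-0.4,0],[0,-0.4,0],[0,-0.4,0]],"xyz":[[-0.001,0.003,0.015],[-0.001,0.003,0.035],[-0.001,0.003,0.055],[-0.001,0.003,0.075],[-0.001,0.003,0.095],[-0.001,0.003,0.11],[-0.001,0.003,0.118],[-0.001,0.003,0.121],[-0.001,0.003,0.121]],"fingers":[1,1,1,1,1,1,1,1,1]}'
python3 -m creep '{"delta_rot":[[0,0,0],[0,0,0],[0,0,0],[0,0,0],[0,0,0],[0,0,0],[0,0,0],[0,0,0],[0,0,0]],"xyz":[[0,0,0],[0,0,0],[0,0,0],[0,0,0],[0,0,0],[0,0,0],[0,0,0],[0,0,0],[0,0,0]],"fingers":[0.3,0.3,0.3,0.3,0.3,0.3,0.3,0.3,0.3]}' 30
python3 -m creep '{"delta_rot":[[0,0,0],[0,0,0],[0,0,0],[0,0,0],[0,0,0],[0,0,0],[0,0,0],[0,0,0],[0,0,0]],"xyz":[[0,0,-0.003],[0,0,-0.012],[0,0,-0.03],[0,0,-0.06],[0,0,-0.09],[0,0,-0.12],[0,0,-0.15],[0,0,-0.17],[0,0,-0.17]],"fingers":[0.3,0.3,0.3,0.3,0.3,0.3,0.3,0.3,0.3]}'
python3 - <<'E'
from fit import *
st=sensors.state();print(np.round(st["qpos"],3))
goS(.049,0,.150,st)
E
```

```text
clock: 12.83
position: [0.6394, -0.1662, 0.0342]
tcp_rot: [0.001, 0.073, 0.997, -0.001]
ft_force: [-0.6, 0.4, -0.3]
grip_width: 0.0851
clock: 13.58
position: [0.6405, -0.1672, 0.0355]
tcp_rot: [0.002, 0.074, 0.997, -0.002]
ft_force: [-0.1, 0.9, 5.5]
grip_width: 0.0495
clock: 14.33
position: [0.6412, -0.167, 0.2101]
tcp_rot: [0.005, 0.074, 0.997, -0.002]
ft_force: [-0.1, -0.3, -2.0]
grip_width: 0.0497
[-0.254  0.487  0.245  1.319 -0.002 -0.106]
world [[0.5057 0.1624 0.1904]]
xyz [0.1827, 0.306, 0.0169] rot [-8.48, -28.75, -30.33]
```

```bash
python3 -m creep '{"delta_rot":[[-0.4,-1.4,-1.5],[-1,-3.6,-3.8],[-1.7,-6,-6.3],[-2.5,-8.6,-9],[-3.3,-11.3,-11.9],[-4.1,-14.1,-14.8],[-5,-16.9,-17.8],[-5.8,-19.7,-20.8],[-6.6,-22.4,-23.6],[-7.3,-25,-26.3],[-8,-27.2,-28.6],[-8.5,-28.8,-30.3]],"xyz":[[0.009,0.015,0],[0.023,0.038,0],[0.038,0.064,0],[0.055,0.092,0],[0.072,0.12,0],[0.09,0.15,0],[0.108,0.18,0],[0.126,0.21,0],[0.143,0.239,0.003],[0.159,0.266,0.007],[0.173,0.289,0.012],[0.183,0.306,0.017]],"fingers":[0.3,0.3,0.3,0.3,0.3,0.3,0.3,0.3,0.3,0.3,0.3,0.3]}'
python3 -m creep '{"delta_rot":[[0,0,0],[0,0,0],[0,0,0]],"xyz":[[0,0,0],[0,0,0],[0,0,0]],"fingers":[0.3,0.3,0.3]}'
python3 - <<'E'
from fit import *
st=sensors.state(); inS(st); goS(.050,0,.088,st)
s=eyes.snapshot("scene"); w=eyes.snapshot("side"); pickle.dump(dict(scene=s,side=w),open("S4.pkl","wb"))
a=cv2.resize(s["color"][90:240,310:460],(400,400),interpolation=cv2.INTER_CUBIC)
b=cv2.resize(w["color"][30:180,220:370],(400,400),interpolation=cv2.INTER_CUBIC)
cv2.imwrite("pics/p4.png",np.hstack([a,b])[:,:,::-1])
E
```

```text
clock: 15.33
position: [0.501, 0.1643, 0.1853]
tcp_rot: [0.251, -0.191, 0.947, 0.053]
ft_force: [-0.1, 0.2, -2.0]
grip_width: 0.0497
clock: 15.58
position: [0.5036, 0.1628, 0.1862]
tcp_rot: [0.251, -0.189, 0.948, 0.053]
ft_force: [0.3, -0.9, -2.3]
grip_width: 0.0494
slope xyz mm [ 45.4   1.1 147.2] rot err [-0.21  0.32  0.16] F slope [-1.2 -1.  -1.9] grip 0.0494 t 15.5833
world [[0.5351 0.1747 0.1372]]
xyz [-0.005, -0.0013, 0.0592] rot [0.21, -0.32, -0.16]
```

View pics/p4.png

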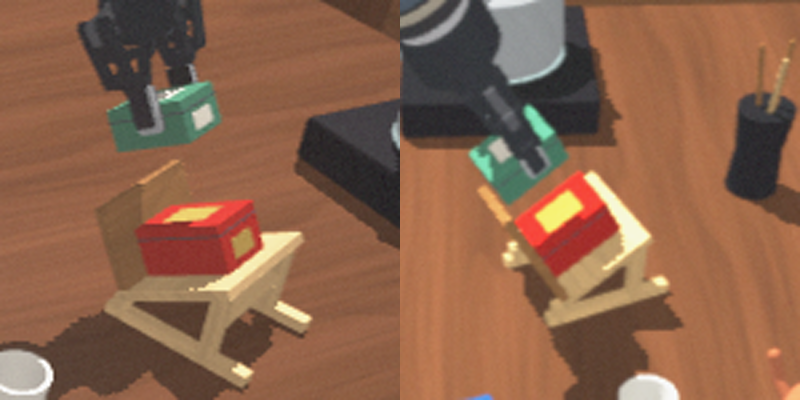

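The green tin hangs aligned above the red case (scene crop (165,115)). The red has not moved. I lower it with about 8 mm of clearance to the backstop.

```bash
python3 -m creep '{"delta_rot":[[0.2,-0.3,-0.2],[0.2,-0.3,-0.2],[0.2,-0.3,-0.2],[0.2,-0.3,-0.2],[0.2,-0.3,-0.2],[0.2,-0.3,-0.2],[0.2,-0.3,-0.2],[0.2,-0.3,-0.2],[0.2,-0.3,-0.2]],"xyz":[[-0.005,-0.001,0.004],[-0.005,-0.001,0.012],[-0.005,-0.001,0.022],[-0.005,-0.001,0.033],[-0.005,-0.001,0.043],[-0.005,-0.001,0.051],[-0.005,-0.001,0.057],[-0.005,-0.001,0.059],[-0.005,-0.001,0.059]],"fingers":[0.3,0.3,0.3,0.3,0.3,0.3,0.3,0.3,0.3]}'
python3 -c "
from fit import *
inS()"
python3 -m creep '{"delta_rot":[[0,0,0],[0,0,0],[0,0,0],[0,0,0],[0,0,0]],"xyz":[[0,0,0.0015],[0,0,0.003],[0,0,0.0045],[0,0,0.005],[0,0,0.005]],"fingers":[0.3,0.3,0.3,0.3,0.3]}'
python3 -c "
from fit import *
inS()"
```

```text
clock: 16.43
position: [0.5348, 0.1751, 0.1365]
tcp_rot: [0.253, -0.19, 0.947, 0.051]
ft_force: [-0.7, 0.0, -2.2]
grip_width: 0.0494
slope xyz mm [49.6  0.5 87.5] rot err [-0.03  0.06 -0.03] F slope [-1.6  0.3 -1.6] grip 0.0494 t 16.4333
clock: 16.85
position: [0.5371, 0.1763, 0.1331]
tcp_rot: [0.254, -0.191, 0.947, 0.051]
ft_force: [0.6, -0.7, -1.7]
grip_width: 0.0496
slope xyz mm [50.   0.6 83.2] rot err [-0.03 -0.01 -0.05] F slope [-0.6 -0.9 -1.7] grip 0.0496 t 16.85
```

```bash
python3 -m creep '{"delta_rot":[[0,0,0],[0,0,0],[0,0,0],[0,0,0]],"xyz":[[0,-0.0005,0.001],[0,-0.0005,0.002],[0,-0.0005,0.0025],[0,-0.0005,0.0025]],"fingers":[0.3,0.3,0.3,0.3]}'
python3 -c "
from fit import *
inS()"
python3 -m creep '{"delta_rot":[[0,0,0],[0,0,0],[0,0,0]],"xyz":[[0,0,0.0005],[0,0,0.001],[0,0,0.001]],"fingers":[0.3,0.3,0.3]}'
python3 -c "
from fit import *
inS()"
```

```text
clock: 17.18
position: [0.5384, 0.1762, 0.1307]
tcp_rot: [0.254, -0.191, 0.947, 0.051]
ft_force: [0.1, 0.2, -1.9]
grip_width: 0.0496
slope xyz mm [49.9  0.1 80.5] rot err [-0.03  0.01 -0.05] F slope [-0.8  0.2 -1.7] grip 0.0496 t 17.1833
clock: 17.43
position: [0.5389, 0.1764, 0.13]
tcp_rot: [0.254, -0.191, 0.947, 0.051]
ft_force: [-0.6, -0.4, -0.8]
grip_width: 0.0498
slope xyz mm [50.   0.1 79.7] rot err [-0.03 -0.   -0.04] F slope [-1.  -0.1 -0.4] grip 0.0498 t 17.4333
```

```bash
python3 -m creep '{"delta_rot":[[0,0,0],[0,0,0],[0,0,0],[0,0,0],[0,0,0],[0,0,0]],"xyz":[[0.0015,0,0],[0.003,0,0],[0.0045,0,0],[0.0055,0,0],[0.006,0,0],[0.006,0,0]],"fingers":[0.3,0.3,0.3,0.3,0.3,0.3]}'
python3 -c "
from fit import *
inS()"
python3 -m creep '{"delta_rot":[[0,0,0],[0,0,0],[0,0,0]],"xyz":[[0.001,0,0],[0.0015,0,0],[0.0015,0,0]],"fingers":[0.3,0.3,0.3]}'
python3 -c "
from fit import *
inS()"
```

```text
clock: 17.93
position: [0.534, 0.1744, 0.1269]
tcp_rot: [0.254, -0.191, 0.947, 0.051]
ft_force: [-1.5, -1.2, -0.7]
grip_width: 0.0494
slope xyz mm [43.8  0.1 79.6] rot err [-0.03  0.   -0.04] F slope [-2.  -0.5  0.3] grip 0.0494 t 17.9333
clock: 18.18
position: [0.5328, 0.1739, 0.1262]
tcp_rot: [0.254, -0.191, 0.947, 0.051]
ft_force: [0.5, 0.0, -1.0]
grip_width: 0.0496
slope xyz mm [42.4  0.1 79.6] rot err [-0.03 -0.   -0.05] F slope [-0.1 -0.2 -1.1] grip 0.0496 t 18.1833
```

```bash
python3 -m creep '{"delta_rot":[[0,0,0],[0,0,0],[0,0,0]],"xyz":[[0.001,0,0],[0.0015,0,0],[0.0015,0,0]],"fingers":[0.3,0.3,0.3]}'
python3 -c "
from fit import *
inS()"
python3 -m creep '{"delta_rot":[[0,0,0],[0,0,0],[0,0,0]],"xyz":[[0.001,0,0],[0.0015,0,0],[0.0015,0,0]],"fingers":[0.3,0.3,0.3]}'
python3 -c "
from fit import *
inS()"
```

```text
clock: 18.43
position: [0.5326, 0.1737, 0.1262]
tcp_rot: [0.255, -0.19, 0.947, 0.051]
ft_force: [4.0, 1.9, 0.1]
grip_width: 0.0496
slope xyz mm [42.2  0.  79.8] rot err [-0.03 -0.12 -0.05] F slope [ 3.9  0.3 -2.1] grip 0.0496 t 18.4333
clock: 18.68
position: [0.5324, 0.1736, 0.1263]
tcp_rot: [0.256, -0.19, 0.946, 0.051]
ft_force: [7.7, 3.7, -0.1]
grip_width: 0.0496
slope xyz mm [42.1  0.  80. ] rot err [-0.03 -0.25 -0.05] F slope [ 7.3  0.4 -4.3] grip 0.0496 t 18.6833
```

Backstop contact at 42 mm, as expected. Next I press it down onto the red case lightly.

```bash
python3 -m creep '{"delta_rot":[[0,0,0],[0,0,0],[0,0,0]],"xyz":[[-0.0005,0,0.0005],[-0.0005,0,0.001],[-0.0005,0,0.001]],"fingers":[0.3,0.3,0.3]}'
python3 -c "
from fit import *
inS()"
python3 -m creep '{"delta_rot":[[0,0,0],[0,0,0],[0,0,0]],"xyz":[[0,0,0.0005],[0,0,0.001],[0,0,0.001]],"fingers":[0.3,0.3,0.3]}'
python3 -c "
from fit import *
inS()"
```

```text
clock: 18.93
position: [0.5327, 0.1738, 0.1259]
tcp_rot: [0.256, -0.19, 0.946, 0.051]
ft_force: [-2.0, 0.2, 11.8]
grip_width: 0.0496
slope xyz mm [42.1  0.  79.5] rot err [-0.02 -0.23 -0.05] F slope [ 4.4  0.9 11.1] grip 0.0496 t 18.9333
clock: 19.18
position: [0.5328, 0.1739, 0.1257]
tcp_rot: [0.256, -0.191, 0.946, 0.051]
ft_force: [-12.3, -2.6, 23.0]
grip_width: 0.0492
slope xyz mm [42.2  0.1 79.2] rot err [-0.03 -0.26 -0.08] F slope [ 0.8  2.4 26.1] grip 0.0492 t 19.1833
```

```bash
python3 -m creep '{"delta_rot":[[0,0,0],[0,0,0],[0,0,0],[0,0,0],[0,0,0],[0,0,0],[0,0,0],[0,0,0],[0,0,0]],"xyz":[[0,0,-0.0005],[0,0,-0.001],[0,0,-0.0015],[0,0,-0.0015],[0,0,-0.0015],[0,0,-0.0015],[0,0,-0.0015],[0,0,-0.0015],[0,0,-0.0015]],"fingers":[0.3,0.3,0.3,0.65,0.75,0.8,0.8,0.8,0.8]}'
python3 -c "
from fit import *
inS()"
python3 -m creep '{"delta_rot":[[0,0,0],[0,0,0],[0,0,0],[0,0,0],[0,0,0],[0,0,0],[0,0,0],[0,0,0]],"xyz":[[0,0,-0.004],[0,0,-0.012],[0,0,-0.025],[0,0,-0.045],[0,0,-0.07],[0,0,-0.095],[0,0,-0.11],[0,0,-0.11]],"fingers":[0.85,0.85,0.85,0.85,0.85,0.85,0.85,0.85]}'
python3 - <<'E'
from fit import *
inS()
s=eyes.snapshot("scene"); w=eyes.snapshot("side"); pickle.dump(dict(scene=s,side=w),open("S5.pkl","wb"))
a=cv2.resize(s["color"][110:240,320:450],(400,400),interpolation=cv2.INTER_CUBIC)
b=cv2.resize(w["color"][60:180,220:340],(400,400),interpolation=cv2.INTER_CUBIC)
cv2.imwrite("pics/p5.png",np.hstack([a,b])[:,:,::-1])
E
```

```text
clock: 19.93
position: [0.5309, 0.1731, 0.1242]
tcp_rot: [0.253, -0.191, 0.947, 0.051]
ft_force: [-0.5, -0.6, 0.1]
grip_width: 0.0684
slope xyz mm [39.6  0.1 79. ] rot err [-0.03  0.03 -0.04] F slope [-0.5 -0.4  0.4] grip 0.0684 t 19.9333
clock: 20.6
position: [0.4804, 0.1518, 0.2237]
tcp_rot: [0.256, -0.19, 0.946, 0.051]
ft_force: [1.1, -0.0, 0.4]
grip_width: 0.0727
slope xyz mm [ 4.190e+01 -1.000e-01  1.925e+02] rot err [ 0.01 -0.3  -0.06] F slope [ 1.  -0.5 -0.2] grip 0.0727 t 20.6
```

View pics/p5.png

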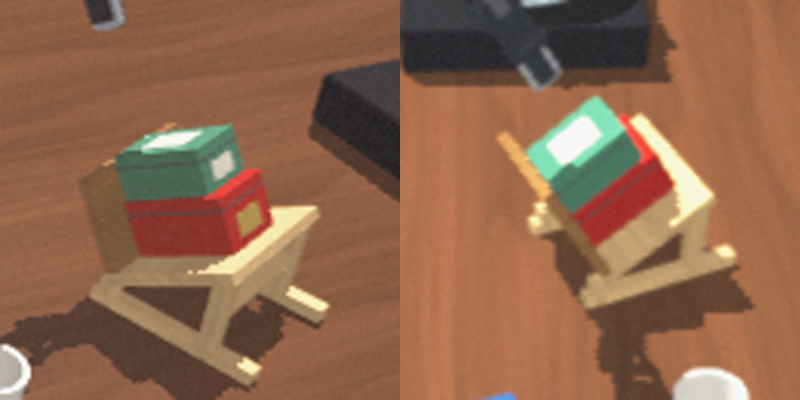

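Run:
```python
from fit import *
S=pickle.load(open("S5.pkl","rb"))
v=[]
for n,(l,t,r,b) in dict(scene=(350,145,405,180),side=(255,85,297,130)).items():
    h=cv2.cvtColor(S[n]["color"],cv2.COLOR_RGB2HSV).astype(int);m=np.zeros((384,512),np.uint8)
    m[t:b,l:r]=((h[...,0]>50)&(h[...,0]<100)&(h[...,1]>60))[t:b,l:r]
    c,_=cv2.findContours(m,0,1);q=np.zeros_like(m);cv2.fillPoly(q,[cv2.convexHull(np.vstack(c))],1);v.append((S[n],q))
def cost(p):
    t=0
    for s,m in v:
        P=slopeP(SP,R.from_euler('z',p[2]).apply(C*[.07,.05,.036])+[p[0],p[1],p[3]])
        q=cv2.convexHull(np.float32(proj(s,P)));o=np.zeros((1536,2048),np.uint8);cv2.fillPoly(o,[np.int32(np.round((q+.5)*4))],1)
        M=cv2.resize(m,None,fx=4,fy=4,interpolation=0);t+=1-(o&M).sum()/(o|M).sum()
    return t/2
x=np.array([.035,0,0,.044])
r=minimize(cost,x,method='Nelder-Mead',options=dict(initial_simplex=x+np.array([[0,0,0,0],[.005,0,0,0],[0,.005,0,0],[0,0,.1,0],[0,0,0,.004]]),maxiter=200))
print("green x,y,z mm",(r.x[[0,1,3]]*1e3).round(1),"yaw",np.degrees(r.x[2]).round(1),r.fun.round(3))
from plant import hand_in
if r.fun<.12 and abs(r.x[0]-.035)<.004 and abs(r.x[1])<.004 and abs(r.x[3]-.044)<.004: print(hand_in())
```

```text
green x,y,z mm [33.5  2.2 44.1] yaw 0.2 0.09
the job is handed in; nothing more can be done
None
```

The smallest red case is on the slope and the green tin is stacked on top of it. Each was lowered at the seat's 30° slant, pushed against the backstop until I felt contact, and released. I handed the job in at about 21 s, with the gripper well clear of the stack.

| Item | Position up the slope, x (mm) | Off mid-width, y (mm) | Height off the seat floor, z (mm) | Turn |
|---|---|---|---|---|
| Red case, measured | 39.3 (flush is 40) | 1.8 | -1.8 (0 expected) | -1.1° |
| Green tin, measured | 33.5 (flush is 35) | 2.2 | 44.1 (44 expected) | 0.2° |

- **Disagreement on centring:** the arm's own position put both boxes at about 0 mm off mid-width when released, while the camera fits say about 2 mm. The two cameras' estimates of the stand itself also differ by about 3 mm, so this is within measurement error.
- **Forces:** the highest reading I took was about 26 N, when pressing the green tin down.
- **Other things:** I did not touch the blue tin or either cup. I took no last picture of the whole table; the final crop showed only the white cup and the edge of the blue tin.
- **One refused command:** a move call with 13 rows was rejected and did nothing. I reissued it with 12.

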